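# Run a batch of reader parts through the dust-off cabinet

### The job

Lay every film-reader part that is out on the bench (the glass lenses, steel gate plate, silver reel spindle and loose green knob, whichever are there) in the cabinet's tray, the lenses lying flat, then push the clear guard shut over the tray until its latch clicks. Next turn the black timer knob clockwise to its end stop and press the blue, the yellow and then the green button fully down, one at a time. Leave the guard latched, the timer at its stop and the other things on the bench where they are.

Things in the scene. Friction and masses are not known exactly. Their poses are not given: they have to be found in the camera images.
- cabinet: White dust-off cabinet, open-topped box fixed to the bench, yaw within 0.12 rad. Origin: underside, mid-width, at the partition. Own axes: tray y 0 to 225 mm, control bay y -260 to -8, both x -135 to 135 inside; walls 8 mm, 66 mm high; floor top 12 mm above the bench. Guard lies on the walls at 67 to 73 mm. Latch bracket outside the +x wall, x 149 to 183, y -20 to 31, 78 mm high.
- tray (a point): Centre of the tray's floor (12 mm above the bench); axes as the cabinet's. The tray is 270 mm (x) by 225 mm (y) inside, 54 mm deep.
- guard (a joint): Clear guard plate 286 x 250 x 6 mm, m: 0 = open, over the control bay; grows along cabinet +y over the tray; 0.240 = home at its stop. At q it covers cabinet y from q-265 to q-15 mm. Starts at 0 to 0.02. Friction 1.5 N, stays where left. From about 0.217 it needs about 10 N to pass the spring latch, which snaps in behind it in the last 1 to 2 mm and then holds against a similar pull.
- guard_push (a point): Middle of the push face (looking to cabinet -y) of the guard's upright orange handle: a bar 100 mm long (x), 14 mm thick (y), standing on the guard's trailing (-y) end from 73 to 113 mm above the bench; this point is 93 mm above the bench.
- latch (a joint): Brass spring latch pin on the bracket, m: 0 = sprung out (before the guard's steel striker reaches it, and again once caught), up to 0.0035 while the striker pushes it aside. Caught = guard at 0.237 or more with the latch back near 0.
- timer (a joint): Black timer knob in the control bay, rad: grows as it is turned clockwise seen from above; end stop at 2.4, other stop at 0; starts at 0.2 to 1.0. Takes about 0.03 N m; stays where it is left. Covered by the guard until the guard is shut.
- timer_grip (a point): On the timer knob's axis, at grip height: 49 mm above the bench, at cabinet x 0, y -195 mm. The knob is a disc 48 mm wide (top 26 mm above the bench) with an upright bar 46 mm long, 14 mm wide, top 56 mm above the bench; at joint 0 the bar lies along the cabinet's x axis.
- btn_blue (a joint): Blue spring button in the control bay, m: 0 = up, 0.006 = fully down, which takes about 5 N; springs back. Counts as pressed beyond 0.0045. Covered by the guard until that is shut. The three stand in a row along the cabinet's x, 80 mm apart, at cabinet y -100 mm, in any order.
- btn_blue_top (a point): Centre of the blue button's cap (32 mm wide, on a black round base 48 mm wide); the cap's top is 34 mm above the bench when up.
- btn_yellow (a joint): Yellow spring button in the control bay, m: 0 = up, 0.006 = fully down, which takes about 5 N; springs back. Counts as pressed beyond 0.0045. Covered by the guard until that is shut. The three stand in a row along the cabinet's x, 80 mm apart, at cabinet y -100 mm, in any order.
- btn_yellow_top (a point): Centre of the yellow button's cap (32 mm wide, on a black round base 48 mm wide); the cap's top is 34 mm above the bench when up.
- btn_green (a joint): Green spring button in the control bay, m: 0 = up, 0.006 = fully down, which takes about 5 N; springs back. Counts as pressed beyond 0.0045. Covered by the guard until that is shut. The three stand in a row along the cabinet's x, 80 mm apart, at cabinet y -100 mm, in any order.
- btn_green_top (a point): Centre of the green button's cap (32 mm wide, on a black round base 48 mm wide); the cap's top is 34 mm above the bench when up.
- lens_a: Clear glass lens with a steel band: round disc 56 mm in diameter, 31 mm high (straight side up to 24 mm), lying flat, z up. Origin: centre of its underside. None if it is not there this time. About 0.15 kg.
- lens_b: Clear glass lens with a steel band: round disc 56 mm in diameter, 31 mm high (straight side up to 24 mm), lying flat, z up. Origin: centre of its underside. None if it is not there this time. About 0.15 kg.
- gate_plate: Steel film gate plate, 100 mm (own x) by 50 mm (y), 12 mm thick with two low ribs along x up to 18 mm high. Origin: centre of its underside. None if absent. About 0.25 kg.
- spindle: Silver reel spindle lying down: square shaft 16 mm thick along own x, 110 mm long in all, with a flange 36 mm across and 12 mm thick at each end; grip the shaft at its middle, its axis is 18 mm above the underside. Origin: centre of its underside. None if absent. About 0.2 kg.
- green_knob: Loose green bakelite knob with a fluted edge: round, 52 mm in diameter, 35 mm high (straight side up to 26 mm). Origin: centre of its underside. None if absent. About 0.12 kg.
- film_can: Black film can, 42 mm wide, 34 mm high, standing on the bench: not part of the job, leave it alone. Origin: centre of its underside.
- screwdriver: Red-handled screwdriver, 200 mm long, own x along it, 26 mm high, standing on the bench: not part of the job, leave it alone. Origin: centre of its underside.
- brush: Wooden-handled brush, 200 mm long, own x along it, about 20 mm high, standing on the bench: not part of the job, leave it alone. Origin: centre of its underside.
- film_reel: Grey film reel, a flat ring 90 mm wide, 16 mm high, standing on the bench: not part of the job, leave it alone. Origin: centre of its underside.
- jar: Jar with steel cap, 64 mm wide, 80 mm high, standing on the bench: not part of the job, leave it alone. Origin: centre of its underside.
- carton: Cardboard carton 80 x 100 x 70 mm, standing on the bench: not part of the job, leave it alone. Origin: centre of its underside.

How it is judged:
By the outcome, as a careful person would: the job done as asked, in the order asked, and still so for the second after the job is handed in, with the robot touching nothing.
Of lens_a, lens_b, gate_plate, spindle, green_knob only 3 to 4 are there at a start; the rules pass over those that are not, and their reading is None.
At some moment in a run one of lens_a, lens_b, gate_plate, spindle, green_knob may be knocked a few centimetres aside while the robot is not near it.
It also fails if it takes over 210 s, if anything falls off the work surface, if the arm or the gripper's body presses on something with over 40 N, if the wrist force passes 120 N, or if a joint passes its speed limit or range.

### The arm

A 7-joint arm with a two-finger parallel gripper is mounted at the origin on the work surface. World frame = base frame: x ahead of the robot, y to its left, z up, the work surface at z = 0. Lengths are in m, angles in rad, forces in N, time in s.
With the tool pointing down it reaches from about 0.425 to 0.925 m from the base axis. Payload 6.8 kg.
Tool frame: the origin (TCP) lies on the mounting face of the last link; the fingertips stand 173 mm ahead of it and the grasp point (between the pads) lies 155 mm ahead of it (grip_point_offset is the distance from the TCP to the grasp point, in m); x points along the fingers, z is the direction in which the jaws open and shut, and the axes are right-handed (so a half turn about x gives the same grasp; the last joint's range is limited). The gripper opens to 85 mm and grips with 20 to 120 N. Pads are 22 mm wide; open, the fingers measure 114 mm over their backs; the gripper's body (76 mm by 85 mm) begins 54 mm behind the grasp point. The pads swing forward as they close: fully open they stand 13 mm farther back than shut.
Start: joints at [1.087, 0.477, 0.022, 1.555, -0.011, 1.109, -0.083], TCP at [0.248, -0.628, 0.405] pointing down, gripper open.
Joint ranges: [-2.96, 2.96], [-0.34, 2.1], [-1.41, 1.46], [0.24, 2.44], [-1.37, 4.51], [0.17, 1.92], [-2.96, 2.96]. Speed limits (rad/s): [2.39, 2.39, 3.14, 3.14, 3.14, 3.14, 3.14].

### API

Orientations are given as a rotation vector (axis times angle).
In Python, from bench import * gives the robot as it stands. The module is installed in compiled form; this text tells all that it offers.
- The arm moves only by the tool servo_tool, never from a script. Its argument "motion" is a list of rows, each a list of 5 numbers: the shift along the tool's x, y, z in m, then the turn about the tool's x in degrees, then the gripper command: -1 is fully open, 1 is shut, values between are in proportion. In form: [[dx, dy, dz, turn, fingers], ...]. A call has 1 to 8 rows; each row is the pose to reach, as a shift and turn from the pose measured when the call began, along the tool's axes at that moment; what a row does not reach only later rows make up. A row lasts 1/10 s, in which the tool goes at most 50 mm and 8.59 degrees, less where a joint would pass 70% of its speed; a pose out of reach is approached as far as the arm can. A call with a gripper value outside its range is refused whole. The fingers move at their own pace and stop on an object; "force" is the grip in N (left out, the last holds). Time passes only in rows, so rows that repeat a pose let the fingers close. It gives the time, the measured TCP pose, the force and the opening at its end, in the units of the state.
- get_obs(): the state, without advancing time (a new reading comes with each control period).
- grab_frame(name): name is "scene" or "top" or "wrist"; returns the picture (384x512x3 uint8, red, green, blue); there is no depth.
- camera_params(name): a dict with "mtx" (3x3 intrinsics, pixels), "D" ([k1, k2, p1, p2, k3] as OpenCV has them; the pictures are not rectified), "world_to_cam" (4x4, takes a point from world to camera coordinates); the wrist camera has in their place "T_tool_cam" (4x4, takes a point from camera to tool coordinates, whose origin is the TCP and whose axes are the tool frame's). Camera axes: x right, y down, z forward; pixel columns grow to the right and rows downward; lengths in m; the calibration is good to about 2 mm. A picture is of the moment at which its call begins: read the wrist's pose just before it. camera_params takes no time and is no camera call.
- hand_in(): hands the job in, once; it reports no verdict.
The state is a dict: "clock": time; "joints": joint angles; "qvel": joint speeds; "tau": joint torques, N m; "tcp_pos": TCP position; "orientation": TCP orientation; "contact_force": force on the tool from outside, world axes, zero at the start; "moment": the same for the moment, N m; "grip_width": finger opening in m.
Only numpy, scipy, OpenCV 4.12 (cv2) and the standard library are available. Lean on these libraries where they do the work, as an engineer would, in place of code of your own. Each camera call takes 0.05 s, during which the arm holds its last target. There are 200 camera calls.

## Working session

There is one attempt and no reset: what is moved stays moved. The work goes in short steps, Python scripts to look and compute and a tool call to move; the robot and the scene stay as the last step left them, time stands still between calls to the robot, and variables do not carry over. Pictures are saved under pics/ and viewed, about 12 in all and at most 16, crops included, and the job is handed in when it is done.

Besides the shell and the picture viewer there is one more tool, called after ">>>" as a command line: name --pt "numbers of a row" for each row, then --argument value for the rest. servo_tool: Moves the arm, as the interface text tells. Its arguments: {"type":"object","properties":{"motion":{"type":"array","items":{"type":"array","items":{"type":"number"}}},"force":{"type":"number"}},"required":["motion"]}

```bash
mkdir -p pics
cat > h.py <<'E'
from bench import *
import numpy as np, cv2
from scipy.spatial.transform import Rotation as R
def save(n,f,scale=1.5,crop=None):
    im=grab_frame(n)
    np.save('pics/'+f+'.npy',im)
    if crop: im=im[crop[1]:crop[3],crop[0]:crop[2]]
    cv2.imwrite('pics/'+f+'.png',cv2.resize(im[:,:,::-1],None,fx=scale,fy=scale,interpolation=cv2.INTER_CUBIC))
    return im
def T_tool():
    o=get_obs();T=np.eye(4);T[:3,:3]=R.from_rotvec(o['orientation']).as_matrix();T[:3,3]=o['tcp_pos'];return T
def cam(n):
    p=camera_params(n)
    W=np.linalg.inv(np.array(p['world_to_cam'])) if n!='wrist' else T_tool()@np.array(p['T_tool_cam'])
    return np.array(p['mtx'],float),np.array(p['D'],float),W
def px2w(n,uv,z,c=None):
    K,D,W=c or cam(n)
    uv=np.array(uv,float).reshape(-1,1,2)
    r=cv2.undistortPoints(uv,K,D).reshape(-1,2)
    d=np.c_[r,np.ones(len(r))]@W[:3,:3].T
    s=(np.asarray(z)-W[2,3])/d[:,2]
    return W[:3,3]+d*s[:,None]
def w2px(n,P,c=None):
    K,D,W=c or cam(n);V=np.linalg.inv(W)
    return cv2.projectPoints(np.array(P,float).reshape(-1,1,3),cv2.Rodrigues(V[:3,:3])[0],V[:3,3],K,D)[0].reshape(-1,2)
def togo(target,yawz=None):
    """grasp point shift (tool axes) to world target; tool yaw info"""
    T=T_tool();g=T[:3,3]+.155*T[:3,0]
    return T[:3,:3].T@(np.array(target)-g)
def info():
    T=T_tool();o=get_obs()
    print('clk',round(o['clock'],2),'g',np.round(T[:3,3]+.155*T[:3,0],4),'R',np.round(T[:3,:3],3).tolist(),'F',np.round(o['contact_force'],1),'w',round(o['grip_width'],4))
E
python3 - <<'E'
from h import *
info(); save('top','top0'); save('scene','scene0')
for n in('top','scene'):print(n,np.round(cam(n)[2],2).tolist())
print(np.round(np.array(camera_params('wrist')['T_tool_cam']),3).tolist(), cam('top')[0].tolist())
E
```

```text
clk 0.0 g [ 0.2475 -0.6274  0.2487] R [[-0.001, 0.93, 0.367], [0.002, 0.367, -0.93], [-1.0, -0.0, -0.002]] F [ 0.3 -0.9  0.2] w 0.0853
top [[-0.03, -0.99, 0.16, 0.22], [-1.0, 0.03, -0.02, 0.03], [0.01, -0.16, -0.99, 1.89], [0.0, 0.0, 0.0, 1.0]]
scene [[0.51, 0.69, -0.52, 1.16], [0.86, -0.41, 0.3, -0.36], [-0.01, -0.6, -0.8, 1.04], [0.0, 0.0, 0.0, 1.0]]
[[-0.001, -0.316, 0.949, 0.031], [0.0, -0.949, -0.316, 0.08], [1.0, -0.0, 0.001, -0.001], [0.0, 0.0, 0.0, 1.0]] [[421.0538630428325, 0.0, 254.2060736014582], [0.0, 421.0538630428325, 181.3701821781097], [0.0, 0.0, 1.0]]
```

View pics/top0.png

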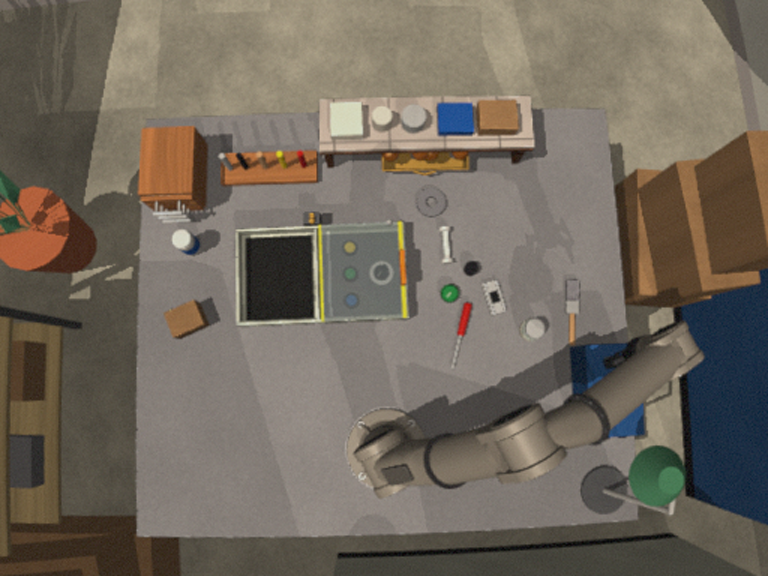

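View pics/scene0.png

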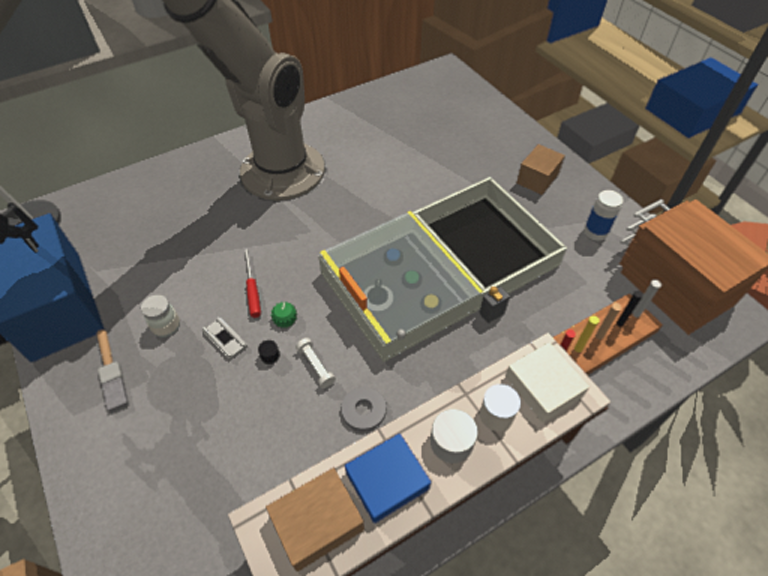

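Run:
```python
from h import *
im=np.load('pics/top0.npy')
cv2.imwrite('pics/c1.png',cv2.resize(im[120:250,150:400][:,:,::-1],None,fx=3.2,fy=3.2,interpolation=cv2.INTER_CUBIC))
u=lambda a:np.array(a)/1.5
print('corners',np.round(px2w('top',u([(237,228),(238,326),(409,319),(405,222)]),.066),3).tolist())
print('knob,can,plate,spindle,reel,sdr tip, handle end,jar',np.round(px2w('top',u([(450,293),(471,268),(495,297),(446,245),(431,201),(454,366),(466,305),(533,327)]),.02),3).tolist())
print('scene knob,plate,spindle',np.round(px2w('scene',u([(284,314),(223,338),(316,364)]),.015),3).tolist())
```

```text
corners [[0.658, 0.424, 0.066], [0.367, 0.419, 0.066], [0.374, -0.078, 0.066], [0.663, -0.076, 0.066]]
knob,can,plate,spindle,reel,sdr tip, handle end,jar [[0.453, -0.206, 0.02], [0.527, -0.273, 0.02], [0.437, -0.341, 0.02], [0.599, -0.2, 0.02], [0.738, -0.161, 0.02], [0.236, -0.208, 0.02], [0.415, -0.252, 0.02], [0.343, -0.451, 0.02]]
scene knob,plate,spindle [[0.457, -0.199, 0.015], [0.446, -0.339, 0.015], [0.606, -0.195, 0.015]]
```

View pics/c1.png

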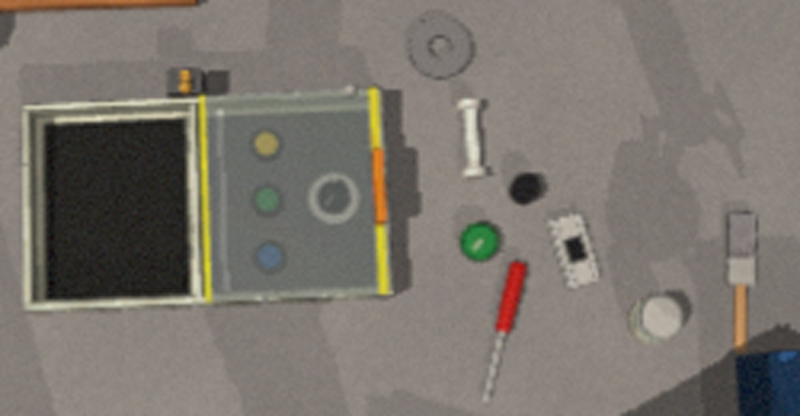

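>>> servo_tool --pt "0 0.03 -0.022 3 -1" --pt "0 0.075 -0.055 6 -1" --pt "0 0.12 -0.09 9 -1" --pt "0 0.165 -0.122 12 -1" --pt "0 0.21 -0.155 15 -1" --pt "0 0.25 -0.185 18 -1" --pt "0 0.28 -0.207 21 -1" --pt "0 0.3 -0.222 21.5 -1"

```text
clock: 0.9
tcp_pos: [0.4468, -0.3076, 0.404]
orientation: [1.209, 1.213, -1.207]
contact_force: [0.9, -0.0, -0.5]
grip_width: 0.0853
```

Run:
```python
from h import *
info(); save('wrist','w1'); save('top','top1')
for nm,p in dict(knob=(.453,-.206,.02),plate=(.44,-.341,.012),sp=(.602,-.2,.018)).items(): print(nm,np.round(w2px('wrist',[p])*1.5))
```

```text
clk 0.9 g [ 0.4467 -0.3072  0.249 ] R [[-0.001, 1.0, 0.002], [0.003, 0.002, -1.0], [-1.0, -0.001, -0.003]] F [ 0.9 -0.  -0.5] w 0.0853
knob [[252. 226.]]
plate [[423. 241.]]
sp [[226.   7.]]
```

View pics/w1.png

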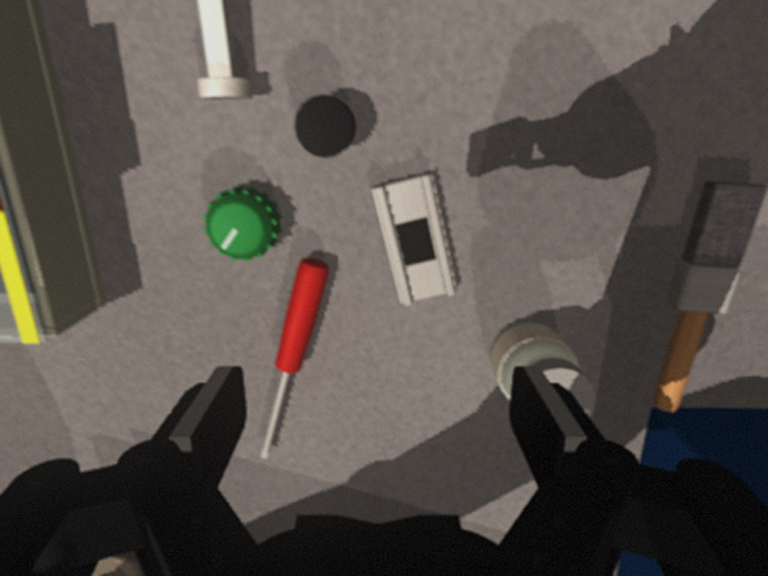

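View pics/top1.png

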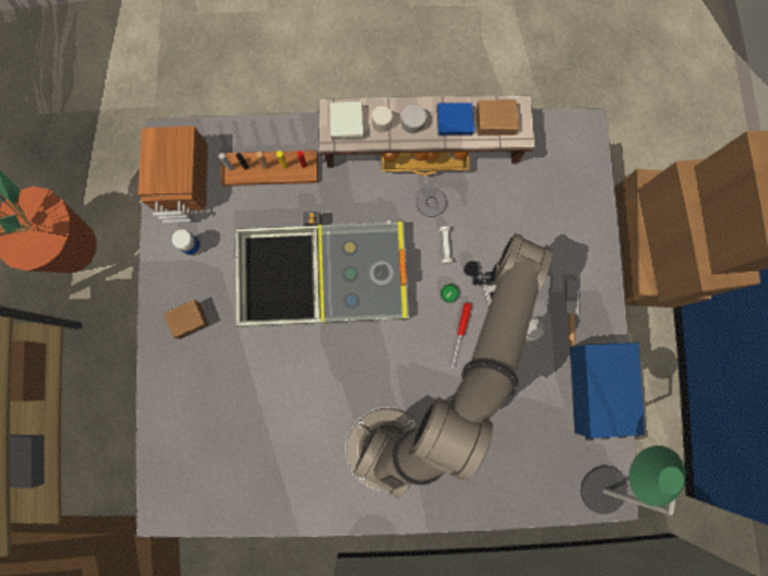

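The wrist view shows the knob at (243,224), the plate centred at (415,240), and the lower spindle flange at (224,88). The can and screwdriver sit between them. The uncovered bench shows no lenses.

Run:
```python
from h import *
u=lambda a:np.array(a)/1.5
k=px2w('wrist',u([(243,223)]),.033);print('knob',k.round(4),togo(np.r_[k[0,:2],.016]).round(4))
p=px2w('wrist',u([(373,190),(434,173),(456,293),(404,304)]),.016);print('plate',p.round(4).tolist());c=p.mean(0)
a=(p[2]+p[3]-p[0]-p[1])[:2];print(c.round(4),'yaw of +x end',np.degrees(np.arctan2(-a[1],-a[0])).round(1),np.linalg.norm(a)/2,togo(np.r_[c[:2],.013]).round(4))
s=px2w('wrist',u([(224,88),(210,0)]),[.03,.026]);print('spindle',s.round(4).tolist())
s=px2w('top',np.array([(471.5,101.5),(475.5,172)])/3.2+[150,120],[.03,.03]);print('spindle top',s.round(4).tolist())
```

```text
knob [[ 0.4577 -0.2033  0.033 ]] [ 0.2334  0.0101 -0.1004]
plate [[0.481, -0.3002, 0.016], [0.4943, -0.3464, 0.016], [0.3975, -0.3693, 0.016], [0.3873, -0.3267, 0.016]]
[ 0.44   -0.3357  0.016 ] yaw of +x end 14.6 0.09841632574888405 [ 0.2358 -0.0089  0.0318]
spindle [[0.551, -0.1974, 0.03], [0.6042, -0.1924, 0.026]]
spindle top [[0.6509, -0.2018, 0.03], [0.5492, -0.2027, 0.03]]
```

>>> servo_tool --pt "0.04 -0.004 0.015 -7 -1" --pt "0.08 -0.009 0.032 -14.6 -1" --pt "0.12 -0.009 0.032 -14.6 -1" --pt "0.16 -0.009 0.032 -14.6 -1" --pt "0.19 -0.009 0.032 -14.6 -1" --pt "0.215 -0.009 0.032 -14.6 -1" --pt "0.228 -0.009 0.032 -14.6 -1" --pt "0.228 -0.009 0.032 -14.6 -1"

```text
clock: 1.8
tcp_pos: [0.439, -0.3365, 0.1742]
orientation: [1.015, 1.329, -1.011]
contact_force: [-0.2, -0.5, -0.2]
grip_width: 0.0852
```

>>> servo_tool --pt "0 0 0 0 1" --pt "0 0 0 0 1" --pt "0 0 0 0 1" --pt "0 0 0 0 1" --pt "0 0 0 0 1" --pt "0 0 0 0 1" --force 50

```text
clock: 2.4
tcp_pos: [0.4396, -0.3372, 0.176]
orientation: [1.015, 1.325, -1.01]
contact_force: [-0.5, -0.2, 6.2]
grip_width: 0.0483
```

>>> servo_tool --pt "-0.02 0 0 0 1" --pt "-0.06 0 0 3 1" --pt "-0.1 0 0 6 1" --pt "-0.14 0 0 9 1" --pt "-0.16 0 0 12 1" --pt "-0.16 0 0 14.6 1" --pt "-0.16 0 0 14.6 1"

```text
clock: 3.1
tcp_pos: [0.4395, -0.3377, 0.3374]
orientation: [1.205, 1.214, -1.2]
contact_force: [0.2, -0.5, -2.7]
grip_width: 0.0482
```

Run:
```python
from h import *
info(); save('wrist','w2',1)
c,s=np.cos(.012),np.sin(.012)
tr=lambda x,y:np.array([.5153+c*x-s*y,.1897+s*x+c*y])
for n,x,y in(('plate',-.07,.08),('spindle',.07,.08),('knob',0,.155)):print(n,tr(x,y).round(4),togo(np.r_[tr(x,y),.2]).round(4))
```

```text
clk 3.1 g [ 0.4397 -0.3373  0.1824] R [[0.001, 1.0, 0.009], [0.003, 0.009, -1.0], [-1.0, 0.002, -0.003]] F [ 0.2 -0.5 -2.7] w 0.0482
plate [0.4443 0.2689] [-0.0164  0.0114 -0.6059]
spindle [0.5843 0.2705] [-0.0164  0.1514 -0.6061]
knob [0.5134 0.3447] [-0.0161  0.0813 -0.681 ]
```

View pics/w2.png

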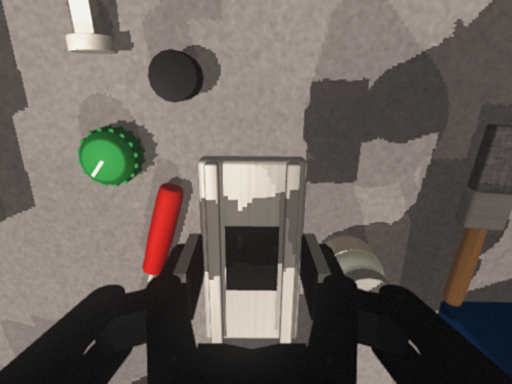

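>>> servo_tool --pt "-0.01 0.015 -0.02 0 1" --pt "-0.01 0.03 -0.06 0 1" --pt "-0.01 0.045 -0.105 0 1" --pt "-0.01 0.06 -0.15 0 1" --pt "-0.01 0.07 -0.195 0 1" --pt "-0.01 0.08 -0.24 0 1" --pt "-0.01 0.08 -0.285 0 1" --pt "-0.01 0.08 -0.33 0 1"

```text
clock: 3.95
tcp_pos: [0.5153, -0.0049, 0.347]
orientation: [1.202, 1.218, -1.2]
contact_force: [1.7, -0.3, -2.6]
grip_width: 0.0481
```

>>> servo_tool --pt "0 0 -0.045 0 1" --pt "0 -0.01 -0.09 0 1" --pt "0 -0.025 -0.135 0 1" --pt "0 -0.04 -0.18 0 1" --pt "0 -0.055 -0.22 0 1" --pt "0 -0.065 -0.25 0 1" --pt "0 -0.069 -0.27 0 1" --pt "0 -0.069 -0.276 0 1"

```text
clock: 4.75
tcp_pos: [0.4415, 0.2727, 0.3476]
orientation: [1.198, 1.222, -1.196]
contact_force: [0.6, 0.5, -2.6]
grip_width: 0.0483
```

```bash
cat >> h.py <<'E'
CAB=[.5153,.1897,.012]
def tr(x,y,z):
    c,s=np.cos(CAB[2]),np.sin(CAB[2]);return np.array([CAB[0]+c*x-s*y,CAB[1]+s*x+c*y,z])
E
python3 - <<'E'
from h import *
info(); print(togo(tr(-.07,.08,.035)).round(4))
save('wrist','w3',1)
E
```

```text
clk 4.75 g [0.4411 0.2733 0.1926] R [[-0.003, 1.0, 0.018], [0.004, 0.018, -1.0], [-1.0, -0.003, -0.004]] F [ 0.6  0.5 -2.6] w 0.0483
[0.1576 0.0036 0.0051]
```

View pics/w3.png

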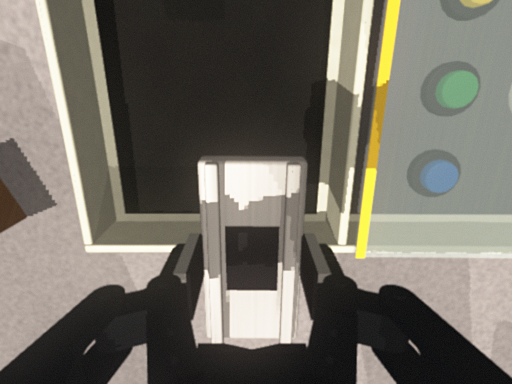

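Run:
```python
from h import *
print(px2w('wrist',[(87,249)],.066).round(4), tr(-.143,.233,.066).round(4))
print(px2w('wrist',[(352,245),(335,0)],.066).round(4), tr(-.143,-.008,.066).round(4),)
print(px2w('wrist',[(439,176),(459,89)],.034).round(4), tr(-.08,-.1,.066).round(4), tr(0,-.1,.066).round(4))
```

```text
[[0.3737 0.4234 0.066 ]] [0.3695 0.421  0.066 ]
[[0.382  0.1801 0.066 ]
 [0.5779 0.2162 0.066 ]] [0.3724 0.18   0.066 ]
[[0.4398 0.0948 0.034 ]
 [0.5186 0.0946 0.034 ]] [0.4365 0.0887 0.066 ] [0.5165 0.0897 0.066 ]
```

>>> servo_tool --pt "0.03 0.008 0.004 0 1" --pt "0.07 0.008 0.004 0 1" --pt "0.11 0.008 0.004 0 1" --pt "0.14 0.008 0.004 0 1" --pt "0.153 0.008 0.004 0 1" --pt "0.157 0.008 0.004 0 1" --pt "0.157 0.008 0.004 0 1" --pt "0.157 0.008 0.004 0 0.1"

```text
clock: 5.6
tcp_pos: [0.4507, 0.269, 0.192]
orientation: [1.201, 1.22, -1.195]
contact_force: [0.4, -0.6, -2.2]
grip_width: 0.0481
```

>>> servo_tool --pt "0 0 0 0 -0.5" --pt "0 0 0 0 -0.6" --pt "0 0 0 0 -0.6" --pt "-0.04 0 0 0 -0.6" --pt "-0.08 0 0 0 -0.6" --pt "-0.12 0 0 0 -0.6" --pt "-0.16 0 0 0 -0.6" --pt "-0.17 0 0 0 -0.6"

```text
clock: 6.4
tcp_pos: [0.4516, 0.269, 0.3669]
orientation: [1.208, 1.218, -1.188]
contact_force: [0.5, 1.6, 0.4]
grip_width: 0.0682
```

Run:
```python
from h import *
info(); print(togo([.4577,-.2033,.2]).round(4),togo([.6,-.199,.2]).round(4))
```

```text
clk 6.4 g [0.4526 0.2705 0.2119] R [[0.007, 1.0, 0.016], [0.009, 0.016, -1.0], [-1.0, 0.007, -0.009]] F [0.5 1.6 0.4] w 0.0682
[ 0.0075 -0.0025  0.4739] [0.0085 0.1398 0.4719]
```

>>> servo_tool --pt "0 0.02 0.03 0 -0.6" --pt "0 0.04 0.075 0 -0.6" --pt "0 0.06 0.12 0 -0.6" --pt "0 0.08 0.165 0 -0.6" --pt "0 0.1 0.21 0 -0.6" --pt "0 0.115 0.255 0 -0.6" --pt "0 0.12 0.3 0 -0.6" --pt "0 0.12 0.34 0 -0.6"

```text
clock: 7.2
tcp_pos: [0.5772, -0.0716, 0.364]
orientation: [1.208, 1.218, -1.189]
contact_force: [0.2, 0.0, 0.7]
grip_width: 0.0683
```

>>> servo_tool --pt "0 0 0.03 0 -0.6" --pt "0 0 0.06 0 -0.6" --pt "0 -0.01 0.08 0 -0.6" --pt "0 -0.02 0.09 0 -0.6" --pt "0 -0.02 0.09 0 -0.6"

```text
clock: 7.7
tcp_pos: [0.557, -0.1634, 0.3626]
orientation: [1.209, 1.217, -1.193]
contact_force: [-0.3, 0.6, 0.1]
grip_width: 0.0684
```

Run:
```python
from h import *
info(); save('wrist','w4',1)
```

```text
clk 7.7 g [ 0.5578 -0.1621  0.2076] R [[0.005, 1.0, 0.012], [0.008, 0.012, -1.0], [-1.0, 0.005, -0.008]] F [-0.3  0.6  0.1] w 0.0684
```

View pics/w4.png

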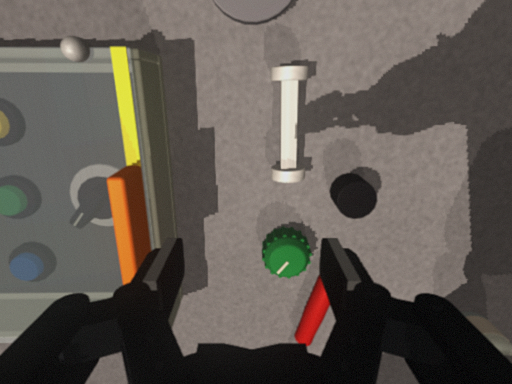

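Run:
```python
from h import *
p=px2w('wrist',[(290,73),(288,172)],.03);c=p.mean(0);print(p.round(4),c.round(4),togo(np.r_[c[:2],.023]).round(4))
k=px2w('wrist',[(286,250)],.034);print(k.round(4),togo([k[0,0],k[0,1],.026]).round(4))
print('guard edge',px2w('wrist',[(118,47),(105,180),(122,285)],[.073,.113,.113]).round(4))
```

```text
[[ 0.6491 -0.1928  0.03  ]
 [ 0.5544 -0.1959  0.03  ]] [ 0.6017 -0.1944  0.03  ] [0.1848 0.0413 0.0364]
[[ 0.4669 -0.1977  0.034 ]] [ 0.181  -0.0936  0.0378]
guard edge [[ 0.6641 -0.0543  0.073 ]
 [ 0.5688 -0.0496  0.113 ]
 [ 0.4768 -0.0518  0.113 ]]
```

>>> servo_tool --pt "0.03 0.02 0.02 0 -0.6" --pt "0.07 0.041 0.036 0 -0.6" --pt "0.11 0.041 0.036 0 -0.6" --pt "0.145 0.041 0.036 0 -0.6" --pt "0.17 0.041 0.036 -1 -0.6" --pt "0.182 0.041 0.036 -2 -0.6" --pt "0.182 0.041 0.036 -2 -0.6" --pt "0.182 0.041 0.036 -2 0.3"

```text
clock: 8.55
tcp_pos: [0.6014, -0.1948, 0.1819]
orientation: [1.183, 1.233, -1.163]
contact_force: [-0.0, -0.3, -0.9]
grip_width: 0.0553
```

>>> servo_tool --pt "0 0 0 0 1" --pt "0 0 0 0 1" --pt "0 0 0 0 1" --pt "0 0 0 0 1" --pt "0 0 0 0 1" --pt "0 0 0 0 1" --pt "0 0 0 0 1" --force 50

```text
clock: 9.25
tcp_pos: [0.6022, -0.1952, 0.1836]
orientation: [1.184, 1.23, -1.161]
contact_force: [-0.3, 1.0, 6.1]
grip_width: 0.0148
```

>>> servo_tool --pt "-0.03 0 0 0 1" --pt "-0.07 0 0 0 1" --pt "-0.11 0 0 0 1" --pt "-0.15 0 0 0 1" --pt "-0.17 0 0 0 1" --pt "-0.17 0 0 0 1"

```text
clock: 9.85
tcp_pos: [0.6012, -0.197, 0.3579]
orientation: [1.186, 1.223, -1.157]
contact_force: [-0.7, -0.1, -1.7]
grip_width: 0.0149
```

```bash
sed -i 's/^CAB=.*/CAB=[.518,.192,.015]/' h.py
python3 - <<'E'
from h import *
info(); print(togo(tr(.07,.08,.2)).round(4))
E
```

```text
clk 9.85 g [ 0.6039 -0.196   0.2029] R [[0.018, 0.999, 0.049], [0.007, 0.049, -0.999], [-1.0, 0.018, -0.006]] F [-0.7 -0.1 -1.7] w 0.0149
[ 0.0057  0.0056 -0.4693]
```

>>> servo_tool --pt "0 0 -0.025 0 1" --pt "0 0 -0.07 0 1" --pt "0 0 -0.115 0 1" --pt "0 0 -0.16 0 1" --pt "0 0 -0.205 0 1" --pt "0 0 -0.25 0 1" --pt "0 0 -0.295 0 1" --pt "0 0 -0.34 0 1"

```text
clock: 10.65
tcp_pos: [0.5837, 0.1441, 0.3584]
orientation: [1.185, 1.224, -1.159]
contact_force: [-0.1, -0.1, -0.6]
grip_width: 0.0149
```

>>> servo_tool --pt "0 0 -0.04 0 1" --pt "0 0 -0.075 0 1" --pt "0 0 -0.105 0 1" --pt "0 0 -0.12 1 1" --pt "0 0 -0.125 2 1" --pt "0 0 -0.125 2 1"

```text
clock: 11.25
tcp_pos: [0.5772, 0.2691, 0.3578]
orientation: [1.209, 1.209, -1.186]
contact_force: [-0.4, 0.1, -1.8]
grip_width: 0.0146
```

Run:
```python
from h import *
info(); print(togo(tr(.07,.08,.041)).round(4)); im=save('wrist','w5',1.2)
```

```text
clk 11.25 g [0.5794 0.2698 0.2028] R [[0.014, 1.0, 0.014], [0.005, 0.014, -1.0], [-1.0, 0.014, -0.005]] F [-0.4  0.1 -1.8] w 0.0146
[ 0.1619  0.0053 -0.0023]
```

View pics/w5.png

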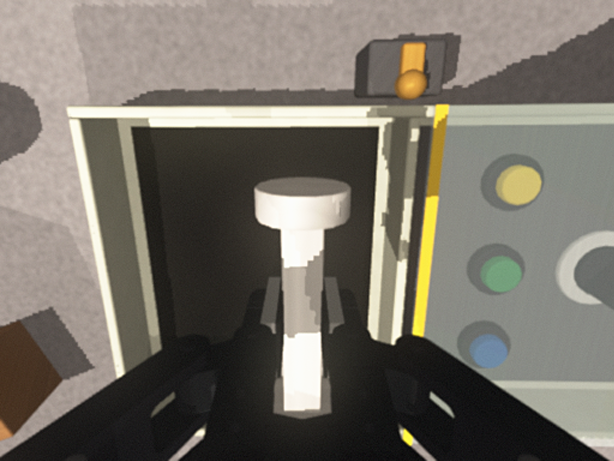

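>>> servo_tool --pt "0.03 0.006 -0.003 0 1" --pt "0.07 0.006 -0.003 0 1" --pt "0.11 0.006 -0.003 0 1" --pt "0.14 0.006 -0.003 0 1" --pt "0.155 0.006 -0.003 0 1" --pt "0.162 0.006 -0.003 0 1" --pt "0.163 0.006 -0.003 0 1" --pt "0.163 0.006 -0.003 0 0.6"

```text
clock: 12.1
tcp_pos: [0.5869, 0.2715, 0.1967]
orientation: [1.212, 1.206, -1.185]
contact_force: [-0.3, -0.6, -0.8]
grip_width: 0.0165
```

>>> servo_tool --pt "0 0 0 0 0" --pt "0 0 0 0 0" --pt "-0.02 0 0 0 0" --pt "-0.06 0 0 0 -0.3" --pt "-0.1 0 0 0 -0.6" --pt "-0.14 0 0 0 -0.6" --pt "-0.17 0 0 0 -0.6" --pt "-0.17 0 0 0 -0.6"

```text
clock: 12.9
tcp_pos: [0.5853, 0.2714, 0.3727]
orientation: [1.22, 1.203, -1.177]
contact_force: [0.6, 0.9, -0.1]
grip_width: 0.0685
```

Run:
```python
from h import *
info(); print(togo([.4669,-.1977,.21]).round(4))
```

```text
clk 12.9 g [0.5892 0.273  0.2178] R [[0.026, 1.0, 0.012], [0.01, 0.012, -1.0], [-1.0, 0.026, -0.01]] F [ 0.6  0.9 -0.1] w 0.0685
[-1.000e-04 -1.281e-01  4.692e-01]
```

>>> servo_tool --pt "0 0 0.03 0 -0.6" --pt "0 0 0.075 0 -0.6" --pt "0 -0.01 0.12 0 -0.6" --pt "0 -0.02 0.165 0 -0.6" --pt "0 -0.04 0.21 0 -0.6" --pt "0 -0.06 0.25 0 -0.6" --pt "0 -0.08 0.29 0 -0.6" --pt "0 -0.095 0.33 0 -0.6"

```text
clock: 13.7
tcp_pos: [0.4927, -0.0613, 0.3668]
orientation: [1.219, 1.203, -1.177]
contact_force: [0.9, -0.5, 0.4]
grip_width: 0.0684
```

>>> servo_tool --pt "-0.01 -0.02 0.035 0 -0.6" --pt "-0.02 -0.032 0.07 0 -0.6" --pt "-0.03 -0.033 0.1 0 -0.6" --pt "-0.04 -0.033 0.125 0 -0.8" --pt "-0.04 -0.033 0.137 0 -1" --pt "-0.04 -0.033 0.137 0 -1"

```text
clock: 14.3
tcp_pos: [0.4601, -0.2003, 0.4042]
orientation: [1.221, 1.202, -1.179]
contact_force: [0.5, 0.4, -0.2]
grip_width: 0.0852
```

Run:
```python
from h import *
info(); im=save('wrist','w6',1.2)
h=cv2.cvtColor(im,cv2.COLOR_RGB2HSV);m=cv2.inRange(h,(45,120,40),(80,255,255));n,l,s,c=cv2.connectedComponentsWithStats(m)
for i in range(1,n):
  if s[i,4]>150:
    k=px2w('wrist',[c[i]],.026);print(s[i],c[i]*1.2,k.round(4),togo([k[0,0],k[0,1],.026]).round(4))
```

```text
clk 14.3 g [ 0.464  -0.1988  0.2493] R [[0.025, 1.0, 0.009], [0.01, 0.009, -1.0], [-1.0, 0.025, -0.009]] F [ 0.5  0.4 -0.2] w 0.0852
[ 233  147   47   46 1418] [306.61946403 203.21720733] [[ 0.4539 -0.1995  0.026 ]] [ 0.2226 -0.0156  0.0047]
```

View pics/w6.png

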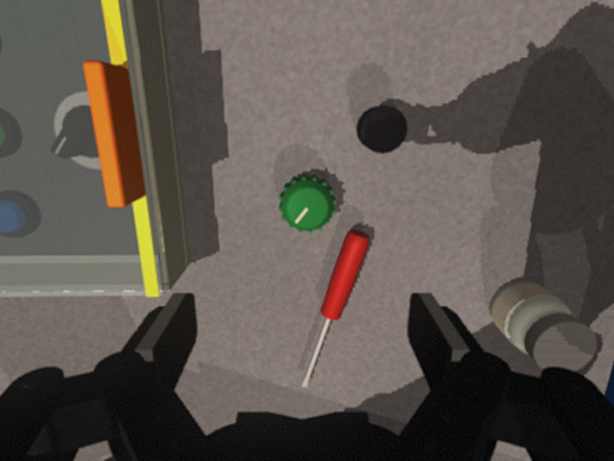

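>>> servo_tool --pt "0.03 -0.01 0.004 -7 -1" --pt "0.07 -0.015 0.004 -15 -1" --pt "0.11 -0.015 0.004 -15 -1" --pt "0.15 -0.015 0.004 -15 -1" --pt "0.185 -0.015 0.004 -15 -1" --pt "0.21 -0.015 0.004 -15 -1" --pt "0.221 -0.015 0.004 -15 -1" --pt "0.221 -0.015 0.004 -15 -1"

```text
clock: 15.15
tcp_pos: [0.4504, -0.1989, 0.1812]
orientation: [1.022, 1.317, -0.984]
contact_force: [0.6, -0.7, 0.9]
grip_width: 0.0855
```

>>> servo_tool --pt "0 0 0 0 1" --pt "0 0 0 0 1" --pt "0 0 0 0 1" --pt "0 0 0 0 1" --pt "0 0 0 0 1" --pt "0 0 0 0 1" --force 40

```text
clock: 15.75
tcp_pos: [0.4511, -0.1992, 0.1828]
orientation: [1.022, 1.314, -0.982]
contact_force: [-0.4, 0.9, 6.1]
grip_width: 0.0511
```

>>> servo_tool --pt "-0.03 0 0 0 1" --pt "-0.07 0 0 0 1" --pt "-0.11 0 0 0 1" --pt "-0.15 0 0 5 1" --pt "-0.18 0 0 10 1" --pt "-0.18 0 0 15 1" --pt "-0.18 0 0 15 1"

```text
clock: 16.45
tcp_pos: [0.4466, -0.2012, 0.3646]
orientation: [1.22, 1.202, -1.175]
contact_force: [-1.2, 0.9, -2.4]
grip_width: 0.0511
```

Run:
```python
from h import *
info(); print(togo(tr(0,.155,.2)).round(4))
```

```text
clk 16.45 g [ 0.4509 -0.1996  0.2096] R [[0.028, 1.0, 0.013], [0.01, 0.012, -1.0], [-1.0, 0.028, -0.01]] F [-1.2  0.9 -2.4] w 0.0511
[ 0.0171  0.0712 -0.5456]
```

>>> servo_tool --pt "0 0.01 -0.025 0 1" --pt "0 0.02 -0.07 0 1" --pt "0 0.035 -0.115 0 1" --pt "0 0.05 -0.16 0 1" --pt "0 0.06 -0.205 0 1" --pt "0 0.07 -0.25 0 1" --pt "0 0.07 -0.295 0 1" --pt "0 0.071 -0.34 0 1"

```text
clock: 17.25
tcp_pos: [0.5127, 0.1412, 0.3693]
orientation: [1.218, 1.204, -1.174]
contact_force: [0.3, 0.4, -0.6]
grip_width: 0.0504
```

>>> servo_tool --pt "0 0 -0.045 0 1" --pt "0 0 -0.09 0 1" --pt "0 0 -0.13 0 1" --pt "0 0 -0.165 0 1" --pt "0 0 -0.19 0 1" --pt "0 0 -0.2 0 1" --pt "0 0 -0.2 0 1"

```text
clock: 17.95
tcp_pos: [0.509, 0.3421, 0.3705]
orientation: [1.214, 1.206, -1.173]
contact_force: [-0.4, -0.9, -1.5]
grip_width: 0.0507
```

Run:
```python
from h import *
info(); print(togo(tr(0,.155,.041)).round(4));save('wrist','w7',1)
```

```text
clk 17.95 g [0.5129 0.3436 0.2156] R [[0.025, 1.0, 0.018], [0.01, 0.018, -1.0], [-1.0, 0.025, -0.009]] F [-0.4 -0.9 -1.5] w 0.0507
[ 0.1746 -0.0015 -0.0017]
```

View pics/w7.png

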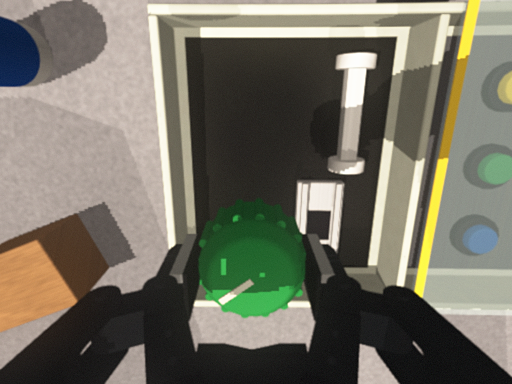

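>>> servo_tool --pt "0.03 0.011 -0.007 0 1" --pt "0.07 0.011 -0.007 0 1" --pt "0.11 0.011 -0.007 0 1" --pt "0.145 0.011 -0.007 0 1" --pt "0.165 0.011 -0.007 0 1" --pt "0.175 0.011 -0.007 0 1" --pt "0.177 0.011 -0.007 0 1" --pt "0.177 0.011 -0.007 0 0"

```text
clock: 18.8
tcp_pos: [0.5259, 0.3471, 0.1945]
orientation: [1.216, 1.202, -1.177]
contact_force: [0.1, 0.4, -1.1]
grip_width: 0.0507
```

>>> servo_tool --pt "0 0 0 0 -0.5" --pt "0 0 0 0 -0.5" --pt "-0.03 0 0 0 -0.5" --pt "-0.07 0 0 0 -0.5" --pt "-0.11 0 0 0 -0.5" --pt "-0.15 0 0 0 0" --pt "-0.18 0 0 0 1" --pt "-0.18 0 0 0 1"

```text
clock: 19.6
tcp_pos: [0.5223, 0.3467, 0.3804]
orientation: [1.224, 1.2, -1.168]
contact_force: [0.6, 0.7, 0.5]
grip_width: 0.0207
```

Run:
```python
from h import *
info(); save('wrist','w8',1)
```

```text
clk 19.6 g [0.5275 0.3487 0.2255] R [[0.034, 0.999, 0.014], [0.013, 0.013, -1.0], [-0.999, 0.034, -0.013]] F [0.6 0.7 0.5] w 0.0207
```

View pics/w8.png

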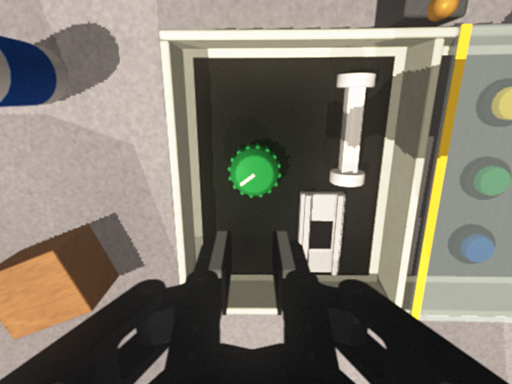

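Run:
```python
from h import *
from scipy.optimize import least_squares
im=np.load('pics/w8.npy');h=cv2.cvtColor(im,cv2.COLOR_RGB2HSV)
B={}
for nm,lo,hi in(('y',(20,70,90),(32,160,255)),('g',(50,50,50),(90,160,200)),('b',(98,90,80),(120,200,220))):
    m=cv2.inRange(h,lo,hi);m[:,:455]=0;n,l,s,c=cv2.connectedComponentsWithStats(m)
    i=1+np.argmax(s[1:,4]);print(nm,s[i],c[i]);B[nm]=c[i]
pts=px2w('wrist',[(162,32),(506,104),(492,181),(478,248)],[.066,.034,.034,.034]);print(pts.round(4).tolist())
q=np.array([(.143,.233),(.08,-.1),(0,-.1),(-.08,-.1)])
f=lambda p:(np.c_[p[0]+np.cos(p[2])*q[:,0]-np.sin(p[2])*q[:,1],p[1]+np.sin(p[2])*q[:,0]+np.cos(p[2])*q[:,1]]-pts[:,:2]).ravel()
r=least_squares(f,[.518,.192,.015]);print(r.x.round(4),(r.fun*1e3).round(1))
print(togo(tr(0,-.31,.2)).round(4), get_obs()['joints'].round(2))
```

```text
y [492  87  20  33 537] [502.79143389 103.96461825]
g [474 166  37  30 835] [491.82035928 180.34131737]Traceback (most recent call last):
  File "<stdin>", line 7, in <module>
    return _wrapfunc(a, 'argmax', axis=axis, out=out, **kwds)
    return bound(*args, **kwds)
ValueError: attempt to get argmax of an empty sequence
```

Run:
```python
from h import *
from scipy.optimize import least_squares
pts=px2w('wrist',[(162,32),(506,104),(492,180.5),(478,248)],[.066,.034,.034,.034]);print(pts.round(4).tolist())
q=np.array([(.143,.233),(.08,-.1),(0,-.1),(-.08,-.1)])
f=lambda p:(np.c_[p[0]+np.cos(p[2])*q[:,0]-np.sin(p[2])*q[:,1],p[1]+np.sin(p[2])*q[:,0]+np.cos(p[2])*q[:,1]]-pts[:,:2]).ravel()
r=least_squares(f,[.518,.192,.015]);print(r.x.round(4),(r.fun*1e3).round(1))
print(togo(tr(0,-.31,.2)).round(4), get_obs()['joints'].round(2))
```

```text
[[0.6504, 0.426, 0.066], [0.595, 0.1034, 0.034], [0.5179, 0.0982, 0.034], [0.4395, 0.0953, 0.034]]
[0.5146 0.1966 0.0235] [ 1.7  6.9  1.9 -4.9 -1.  -1.5 -2.6 -0.5]
[ 0.0177 -0.0109  0.4658] [-0.47  0.43 -0.29  1.7   0.16  1.   -2.37]
```

>>> servo_tool --pt "0 0 0.025 0 1" --pt "0 0 0.07 0 1" --pt "0 0 0.115 0 1" --pt "0 0 0.16 0 1" --pt "0 0 0.205 0 1" --pt "0 -0.005 0.25 0 1" --pt "0 -0.01 0.295 0 1" --pt "0 -0.01 0.34 0 1" --force 60

```text
clock: 20.45
tcp_pos: [0.5152, 0.0041, 0.3729]
orientation: [1.22, 1.202, -1.173]
contact_force: [0.9, 0.1, 0.3]
grip_width: 0.0002
```

>>> servo_tool --pt "0 0 0.045 0 1" --pt "0 0 0.09 0 1" --pt "0 0 0.12 0 1" --pt "0 0 0.13 0 1" --pt "0 0 0.13 0 1"

```text
clock: 20.95
tcp_pos: [0.5165, -0.1274, 0.3707]
orientation: [1.221, 1.201, -1.177]
contact_force: [-0.0, -0.2, -0.0]
grip_width: -0.0003
```

Run:
```python
from h import *
info(); save('wrist','w9',1);print(togo([.516,-.115,.098]).round(4))
```

```text
clk 20.95 g [ 0.5207 -0.1258  0.2158] R [[0.027, 1.0, 0.011], [0.01, 0.011, -1.0], [-1.0, 0.027, -0.01]] F [-0.  -0.2 -0. ] w -0.0003
[ 0.1179 -0.0082 -0.0077]
```

View pics/w9.png

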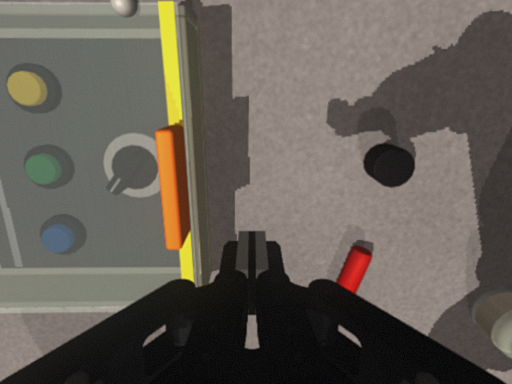

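>>> servo_tool --pt "0.03 -0.003 0 0 1" --pt "0.07 -0.003 0 0 1" --pt "0.1 -0.003 0 0 1" --pt "0.115 -0.003 0 0 1" --pt "0.118 -0.003 0 0 1" --pt "0.118 -0.003 0 0 1"

```text
clock: 21.6
tcp_pos: [0.5173, -0.1226, 0.2527]
orientation: [1.219, 1.205, -1.172]
contact_force: [-1.3, -0.4, 0.3]
grip_width: -0.0
```

>>> servo_tool --pt "0 0 -0.01 0 1" --pt "0 0 -0.02 0 1" --pt "0 0 -0.03 0 1" --pt "0 0 -0.04 0 1" --pt "0 0 -0.05 0 1" --pt "0 0 -0.06 0 1" --pt "0 0 -0.07 0 1" --pt "0 0 -0.08 0 1"

```text
clock: 22.4
tcp_pos: [0.5161, -0.0419, 0.2537]
orientation: [1.219, 1.205, -1.172]
contact_force: [0.2, -2.7, -0.1]
grip_width: -0.0
```

Run:
```python
from h import *
info()
```

```text
clk 22.4 g [ 0.5203 -0.0401  0.0988] R [[0.027, 1.0, 0.016], [0.012, 0.016, -1.0], [-1.0, 0.027, -0.011]] F [ 0.2 -2.7 -0.1] w -0.0
```

>>> servo_tool --pt "0 0 -0.02 0 1" --pt "0 0 -0.04 0 1" --pt "0 0 -0.06 0 1" --pt "0 0 -0.08 0 1" --pt "0 0 -0.1 0 1" --pt "0 0 -0.12 0 1" --pt "0 0 -0.14 0 1" --pt "0 0 -0.155 0 1"

```text
clock: 23.2
tcp_pos: [0.513, 0.1146, 0.255]
orientation: [1.217, 1.206, -1.172]
contact_force: [0.4, -2.0, -1.3]
grip_width: 0.0001
```

>>> servo_tool --pt "0 0 -0.005 0 1" --pt "0 0 -0.01 0 1" --pt "0 0 -0.015 0 1" --pt "0 0 -0.02 0 1" --pt "0 0 -0.024 0 1" --pt "0 0 -0.028 0 1"

```text
clock: 23.8
tcp_pos: [0.5125, 0.1399, 0.2551]
orientation: [1.216, 1.203, -1.178]
contact_force: [-0.8, -9.3, 3.2]
grip_width: -0.0002
```

Run:
```python
from h import *
info()
```

```text
clk 23.8 g [0.5162 0.1411 0.1001] R [[0.024, 1.0, 0.014], [0.007, 0.014, -1.0], [-1.0, 0.024, -0.007]] F [-0.8 -9.3  3.2] w -0.0002
```

Passing the latch; continuing in small steps.

>>> servo_tool --pt "0 0 -0.003 0 1" --pt "0 0 -0.006 0 1" --pt "0 0 -0.009 0 1" --pt "0 0 -0.012 0 1"

```text
clock: 24.2
tcp_pos: [0.5124, 0.1506, 0.2551]
orientation: [1.216, 1.202, -1.18]
contact_force: [-0.4, -3.7, 1.0]
grip_width: -0.0003
```

>>> servo_tool --pt "0 0 -0.003 0 1" --pt "0 0 -0.005 0 1" --pt "0 0 -0.007 0 1"

```text
clock: 24.5
tcp_pos: [0.5123, 0.1581, 0.2551]
orientation: [1.216, 1.202, -1.18]
contact_force: [-0.6, -0.7, -0.9]
grip_width: -0.0
```

>>> servo_tool --pt "0 0 -0.002 0 1" --pt "0 0 -0.004 0 1" --pt "0 0 -0.006 0 1" --pt "0 0 -0.006 0 1"

```text
clock: 24.9
tcp_pos: [0.5125, 0.1595, 0.2551]
orientation: [1.213, 1.196, -1.188]
contact_force: [-1.1, -17.0, 8.0]
grip_width: 0.0001
```

Run:
```python
from h import *
info()
```

```text
clk 24.9 g [0.5159 0.1594 0.1002] R [[0.022, 1.0, 0.008], [-0.001, 0.008, -1.0], [-1.0, 0.022, 0.001]] F [ -1.1 -17.    8. ] w 0.0001
```

>>> servo_tool --pt "0 0 0.01 0 1" --pt "0 0 0.025 0 1" --pt "-0.03 0 0.04 0 1" --pt "-0.07 0 0.06 0 1" --pt "-0.11 0 0.09 0 1" --pt "-0.14 0 0.12 0 1" --pt "-0.15 0 0.145 0 1" --pt "-0.15 0 0.155 0 1"

```text
clock: 25.7
tcp_pos: [0.5109, 0.002, 0.4072]
orientation: [1.218, 1.192, -1.187]
contact_force: [-0.4, -0.3, -0.7]
grip_width: -0.0002
```

Run:
```python
from h import *
info(); save('wrist','w10',1.4)
```

```text
clk 25.7 g [0.515  0.0019 0.2523] R [[0.026, 1.0, 0.005], [-0.0, 0.005, -1.0], [-1.0, 0.026, 0.001]] F [-0.4 -0.3 -0.7] w -0.0002
```

View pics/w10.png

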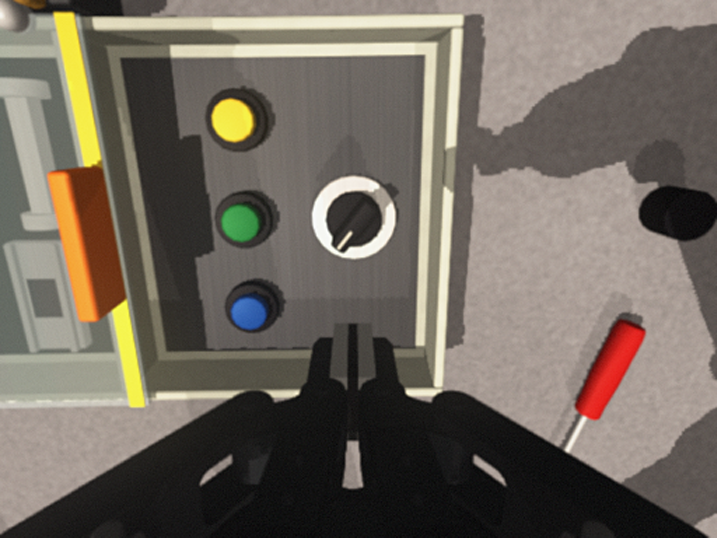

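Run:
```python
from h import *
from scipy.optimize import least_squares
im=np.load('pics/w10.npy');u=lambda a:np.array(a)/1.4
pts=px2w('wrist',u([(234,120),(241,222),(249,313),(354,217),(463,16),(440,387)]),[.034,.034,.034,.014,.066,.066]);print(pts.round(4).tolist())
q=np.array([(.08,-.1),(0,-.1),(-.08,-.1),(0,-.195),(.143,-.268),(-.143,-.268)])
f=lambda p:(np.c_[p[0]+np.cos(p[2])*q[:,0]-np.sin(p[2])*q[:,1],p[1]+np.sin(p[2])*q[:,0]+np.cos(p[2])*q[:,1]]-pts[:,:2]).ravel()
r=least_squares(f,[.516,.195,.018]);print(r.x.round(4),(r.fun*1e3).round(1))
g=cv2.cvtColor(im,cv2.COLOR_RGB2GRAY)[150:190,225:280];m=(g>120).astype(np.uint8)
n,l,s,c=cv2.connectedComponentsWithStats(m)
ctr=w2px('wrist',[[r.x[0]-np.sin(r.x[2])*-.195,r.x[1]-.195*np.cos(r.x[2]),.056]])[0];print('axis top px',ctr)
for i in range(1,n):
  if 8<s[i,4]<200:
    ys,xs=np.where(l==i);P=px2w('wrist',np.c_[xs+225,ys+150],.056)[:,:2]
    mu=P.mean(0);w=np.linalg.svd(P-mu)[2][0];print(s[i],mu.round(4),'line ang',np.degrees(np.arctan2(w[1],w[0])).round(1),'from axis',np.degrees(np.arctan2(*(mu-[r.x[0]+.195*np.sin(r.x[2]),r.x[1]-.195*np.cos(r.x[2])])[::-1])).round(1))
cc=cv2.convertScaleAbs(im[130:185,215:290][:,:,::-1],alpha=2.5,beta=10);cv2.imwrite('pics/z.png',cv2.resize(cc,None,fx=6,fy=6,interpolation=cv2.INTER_CUBIC))
print(get_obs()['joints'].round(2))
```

```text
[[0.596, 0.0908, 0.034], [0.5175, 0.0914, 0.034], [0.4373, 0.0902, 0.034], [0.518, -0.0004, 0.014], [0.6592, -0.0691, 0.066], [0.3854, -0.0722, 0.066]]
[0.5158 0.1936 0.0183] [ 1.6  4.2  0.1  2.2  0.3  2.   1.3 -1.   4.5 -2.7 -7.7 -4.8]
axis top px [254.02518115 161.6061412 ]
[-0.05  0.2  -0.09  1.95  0.03  0.97 -1.72]
```

View pics/z.png

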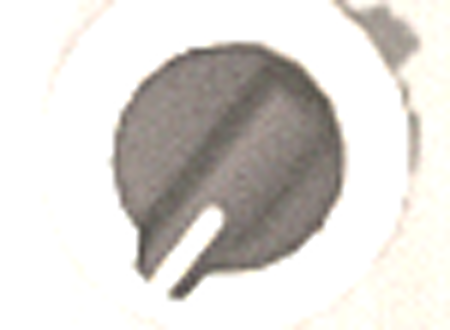

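>>> servo_tool --pt "0 0 0 -8 1" --pt "0 0 0 -16 0.5" --pt "0 0 0 -24 0" --pt "0 0 0 -32 0" --pt "0 0 0 -40 0" --pt "0 0 0 -48 0" --pt "0 0 0 -56 0" --pt "0 0 0 -64 0"

```text
clock: 26.55
tcp_pos: [0.5102, 0.0033, 0.404]
orientation: [0.349, 1.522, -0.342]
contact_force: [-0.1, -0.6, 0.1]
grip_width: 0.0424
```

>>> servo_tool --pt "0 0 0 -8 0" --pt "0 0 0 -16 0" --pt "0 0 0 -24 0" --pt "0 0 0 -32 0" --pt "0 0 0 -40 0" --pt "0 0 0 -48 0" --pt "0 0 0 -56 0" --pt "0 0 0 -64 0"

```text
clock: 27.35
tcp_pos: [0.5098, 0.005, 0.4024]
orientation: [-0.538, 1.486, 0.53]
contact_force: [-0.3, 0.3, -1.2]
grip_width: 0.0423
```

>>> servo_tool --pt "0 0 0 -8 0" --pt "0 0 0 -14 0" --pt "0 0 0 -15 0" --pt "0 0 0 -15 0"

```text
clock: 27.75
tcp_pos: [0.5096, 0.006, 0.4014]
orientation: [-0.74, 1.426, 0.731]
contact_force: [0.4, 0.2, -0.2]
grip_width: 0.0427
```

Run:
```python
from h import *
info(); print(togo([.5185,-.001,.051]).round(4),get_obs()['joints'].round(2));T=T_tool();print(np.degrees(np.arctan2(T[1,2],T[0,2])))
```

```text
clk 27.75 g [0.5123 0.0063 0.2464] R [[0.017, -0.81, 0.586], [0.002, 0.586, 0.811], [-1.0, -0.012, 0.012]] F [ 0.4  0.2 -0.2] w 0.0427
[ 0.1955 -0.0069 -0.0046] [ 0.24  0.24 -0.43  1.93  0.12  0.98  0.7 ]
54.157045473388465
```

>>> servo_tool --pt "0.03 -0.007 -0.005 0 0" --pt "0.07 -0.007 -0.005 0 0" --pt "0.11 -0.007 -0.005 0 0" --pt "0.15 -0.007 -0.005 0 0" --pt "0.175 -0.007 -0.005 0 0" --pt "0.19 -0.007 -0.005 0 0" --pt "0.196 -0.007 -0.005 0 0" --pt "0.196 -0.007 -0.005 0 0"

```text
clock: 28.55
tcp_pos: [0.5155, -0.0013, 0.2047]
orientation: [-0.739, 1.427, 0.731]
contact_force: [0.6, -0.3, 0.7]
grip_width: 0.0429
```

>>> servo_tool --pt "0 0 0 0 1" --pt "0 0 0 0 1" --pt "0 0 0 0 1" --pt "0 0 0 0 1" --pt "0 0 0 0 1" --force 25

```text
clock: 29.05
tcp_pos: [0.5166, 0.0003, 0.206]
orientation: [-0.739, 1.422, 0.732]
contact_force: [2.4, 5.2, -2.1]
grip_width: 0.0132
```

Run:
```python
from h import *
info(); print(get_obs()['moment'].round(2),get_obs()['joints'].round(2))
```

```text
clk 29.05 g [0.5196 0.0011 0.051 ] R [[0.02, -0.811, 0.585], [0.005, 0.585, 0.811], [-1.0, -0.013, 0.016]] F [ 2.4  5.2 -2.1] w 0.0132
[ 0.83 -0.33 -0.03] [ 0.15  0.53 -0.34  2.07  0.31  0.58  0.54]
```

>>> servo_tool --pt "0 0 0.001 4 1" --pt "0 0 0.001 11 1" --pt "0 0 0.001 18 1" --pt "0 0 0.001 25 1" --pt "0 0 0.001 32 1" --pt "0 0 0.001 39 1" --pt "0 0 0.001 45 1" --pt "0 0 0.001 50 1"

```text
clock: 29.85
tcp_pos: [0.5169, 0.0007, 0.2061]
orientation: [-0.05, 1.551, 0.057]
contact_force: [2.4, -0.5, -8.8]
grip_width: 0.0133
```

Run:
```python
from h import *
info(); print(get_obs()['moment'].round(2));T=T_tool();print(np.degrees(np.arctan2(T[1,2],T[0,2])), togo([.5185,-.001,.051]).round(4))
```

```text
clk 29.85 g [0.5199 0.0015 0.0511] R [[0.019, -0.068, 0.997], [0.005, 0.998, 0.068], [-1.0, 0.003, 0.02]] F [ 2.4 -0.5 -8.8] w 0.0133
[-0.52 -0.03  0.03]
3.9161416471596517 [ 0.     -0.0023 -0.0016]
```

>>> servo_tool --pt "0 0 0 6 1" --pt "0 0 0 12 1" --pt "0 0 0 18 1" --pt "0 0 0 24 1" --pt "0 0 0 30 1" --pt "0 0 0 36 1" --pt "0 0 0 40 1" --pt "0 0 0 42 1"

```text
clock: 30.65
tcp_pos: [0.5172, 0.0007, 0.2061]
orientation: [0.529, 1.489, -0.512]
contact_force: [3.8, -0.6, -10.9]
grip_width: 0.0134
```

>>> servo_tool --pt "0 0 0 2 1" --pt "0 0 0 4 1" --pt "0 0 0 6 1" --pt "0 0 0 8 1" --pt "0 0 0 8 1"

```text
clock: 31.15
tcp_pos: [0.5173, 0.0007, 0.2061]
orientation: [0.639, 1.46, -0.62]
contact_force: [3.8, -1.0, -11.5]
grip_width: 0.0136
```

Run:
```python
from h import *
info(); print(get_obs()['moment'].round(2));T=T_tool();print(np.degrees(np.arctan2(T[1,2],T[0,2])))
```

```text
clk 31.15 g [0.5205 0.0014 0.0512] R [[0.021, 0.723, 0.691], [0.004, 0.691, -0.723], [-1.0, 0.018, 0.011]] F [  3.8  -1.  -11.5] w 0.0136
[-0.4  -0.44 -0.08]
-46.284654520181256
```

>>> servo_tool --pt "0 0 0 2 1" --pt "0 0 0 4 1" --pt "0 0 0 6 1" --pt "0 0 0 6 1"

```text
clock: 31.55
tcp_pos: [0.5176, 0.0011, 0.2064]
orientation: [0.72, 1.433, -0.699]
contact_force: [4.8, -1.2, -7.7]
grip_width: 0.0135
```

Run:
```python
from h import *
info(); print(get_obs()['moment'].round(2));T=T_tool();print(np.degrees(np.arctan2(T[1,2],T[0,2])))
```

```text
clk 31.55 g [0.5209 0.0018 0.0514] R [[0.022, 0.79, 0.613], [0.004, 0.613, -0.79], [-1.0, 0.02, 0.01]] F [ 4.8 -1.2 -7.7] w 0.0135
[-0.23 -0.57  1.54]
-52.22419102017468
```

>>> servo_tool --pt "0 0 0 -1 0.4" --pt "0 0 0 -1 0" --pt "0 0 0 -1 0" --pt "-0.03 0 0 -1 0" --pt "-0.07 0 0 -1 0" --pt "-0.11 0 0 -1 0.5" --pt "-0.11 0 0 -1 1" --pt "-0.11 0 0 -1 1"

```text
clock: 32.35
tcp_pos: [0.5152, 0.0006, 0.3174]
orientation: [0.709, 1.436, -0.684]
contact_force: [-1.3, -0.9, -0.4]
grip_width: 0.0011
```

```bash
sed -i 's/^CAB=.*/CAB=[.5165,.1945,.018]/' h.py
python3 - <<'E'
from h import *
info()
for n,p in dict(blue=(.4373,.0895),yellow=(.597,.0925),green=(.5177,.0915)).items(): print(n,togo([*p,.08]).round(4))
im=grab_frame('top');np.save('pics/top2.npy',im)
u=w2px('top',[[.52,.0,.05]])[0].astype(int);print(u)
cc=[im[u[1]-50:u[1]+50,u[0]-120:u[0]+60]][0];cv2.imwrite('pics/top2.png',cv2.resize(cc[:,:,::-1],None,fx=4,fy=4,interpolation=cv2.INTER_CUBIC))
E
```

```text
clk 32.35 g [0.5189 0.0014 0.1625] R [[0.024, 0.78, 0.626], [0.005, 0.626, -0.78], [-1.0, 0.022, 0.011]] F [-1.3 -0.9 -0.4] w 0.0011
blue [ 0.081  -0.0104 -0.1207]
yellow [ 0.0848  0.1161 -0.0231]
green [ 0.0829  0.0536 -0.072 ]
[253 180]
```

>>> servo_tool --pt "0 -0.003 -0.03 0 1" --pt "0.01 -0.006 -0.07 0 1" --pt "0.03 -0.009 -0.105 0 1" --pt "0.06 -0.009 -0.12 0 1" --pt "0.081 -0.009 -0.121 0 1" --pt "0.081 -0.009 -0.121 0 1"

```text
clock: 33.0
tcp_pos: [0.4316, 0.0897, 0.2308]
orientation: [0.703, 1.444, -0.69]
contact_force: [-0.3, -0.5, 0.2]
grip_width: -0.0001
```

Run:
```python
from h import *
info();print(togo([.438,.0905,.054]).round(4))
```

```text
clk 33.0 g [0.4338 0.0901 0.0758] R [[0.014, 0.779, 0.627], [0.002, 0.627, -0.779], [-1.0, 0.012, 0.007]] F [-0.3 -0.5  0.2] w -0.0001
[0.0219 0.0033 0.0021]
```

>>> servo_tool --pt "0.012 0.003 0.002 0 1" --pt "0.02 0.003 0.002 0 1" --pt "0.025 0.003 0.002 0 1" --pt "0.029 0.003 0.002 0 1" --pt "0.032 0.003 0.002 0 1" --pt "0.033 0.003 0.002 0 1"

```text
clock: 33.6
tcp_pos: [0.4358, 0.0895, 0.2005]
orientation: [0.704, 1.445, -0.691]
contact_force: [-13.8, -4.4, 57.4]
grip_width: 0.0001
```

>>> servo_tool --pt "-0.01 0 0 0 1" --pt "-0.03 0 0 0 1" --pt "-0.05 0 0 0 1" --pt "-0.05 0 0 0 1"

```text
clock: 34.0
tcp_pos: [0.4362, 0.0895, 0.2528]
orientation: [0.707, 1.441, -0.688]
contact_force: [-0.5, -0.1, -0.3]
grip_width: 0.0004
```

Run:
```python
from h import *
info();print(togo([.598,.093,.08]).round(4))
```

```text
clk 34.0 g [0.439  0.0902 0.0978] R [[0.018, 0.78, 0.625], [0.004, 0.625, -0.78], [-1.0, 0.017, 0.008]] F [-0.5 -0.1 -0.3] w 0.0004
[0.0207 0.1255 0.0971]
```

>>> servo_tool --pt "0 0.02 0.015 0 1" --pt "0 0.05 0.04 0 1" --pt "0 0.08 0.063 0 1" --pt "0.005 0.11 0.085 0 1" --pt "0.015 0.123 0.095 0 1" --pt "0.021 0.126 0.097 0 1" --pt "0.021 0.126 0.097 0 1"

```text
clock: 34.7
tcp_pos: [0.5947, 0.0925, 0.233]
orientation: [0.706, 1.443, -0.69]
contact_force: [0.2, -1.1, -0.1]
grip_width: 0.0002
```

Run:
```python
from h import *
info();print(togo([.598,.093,.0465]).round(4))
```

```text
clk 34.7 g [0.5971 0.0931 0.078 ] R [[0.015, 0.78, 0.625], [0.004, 0.625, -0.781], [-1.0, 0.014, 0.006]] F [ 0.2 -1.1 -0.1] w 0.0002
[0.0315 0.0002 0.0004]
```

>>> servo_tool --pt "0.01 0 0 0 1" --pt "0.02 0 0 0 1" --pt "0.026 0 0 0 1" --pt "0.029 0 0 0 1" --pt "0.031 0 0 0 1" --pt "0.031 0 0 0 1"

```text
clock: 35.3
tcp_pos: [0.5947, 0.0926, 0.2019]
orientation: [0.705, 1.444, -0.691]
contact_force: [-3.3, 0.3, 4.7]
grip_width: -0.0001
```

>>> servo_tool --pt "0.001 0 0 0 1" --pt "0.002 0 0 0 1" --pt "0.002 0 0 0 1"

```text
clock: 35.6
tcp_pos: [0.5948, 0.0926, 0.2014]
orientation: [0.706, 1.444, -0.69]
contact_force: [-6.6, -0.9, 14.4]
grip_width: -0.0002
```

>>> servo_tool --pt "-0.01 0 0 0 1" --pt "-0.03 0 0 0 1" --pt "-0.05 0 0 0 1" --pt "-0.05 0 0 0 1"

```text
clock: 36.0
tcp_pos: [0.5958, 0.0925, 0.2545]
orientation: [0.709, 1.439, -0.687]
contact_force: [-0.4, 0.1, -0.6]
grip_width: 0.0001
```

Run:
```python
from h import *
info();print(togo([.5185,.092,.078]).round(4))
```

```text
clk 36.0 g [0.5989 0.0933 0.0995] R [[0.021, 0.781, 0.625], [0.005, 0.625, -0.781], [-1.0, 0.019, 0.009]] F [-0.4  0.1 -0.6] w 0.0001
[ 0.0199 -0.064  -0.0494]
```

Yellow bottomed at 14 N. Now green.

>>> servo_tool --pt "0 -0.02 -0.015 0 1" --pt "0 -0.045 -0.035 0 1" --pt "0.005 -0.06 -0.047 0 1" --pt "0.015 -0.064 -0.049 0 1" --pt "0.02 -0.064 -0.049 0 1" --pt "0.02 -0.064 -0.049 0 1"

```text
clock: 36.6
tcp_pos: [0.5163, 0.0908, 0.232]
orientation: [0.709, 1.439, -0.687]
contact_force: [-0.8, 0.4, -0.3]
grip_width: -0.0001
```

Run:
```python
from h import *
info();print(togo([.5185,.092,.0458]).round(4))
```

```text
clk 36.6 g [0.5195 0.0916 0.077 ] R [[0.02, 0.781, 0.625], [0.005, 0.625, -0.781], [-1.0, 0.019, 0.009]] F [-0.8  0.4 -0.3] w -0.0001
[ 0.0312 -0.0011 -0.0012]
```

>>> servo_tool --pt "0.01 -0.001 -0.001 0 1" --pt "0.02 -0.001 -0.001 0 1" --pt "0.026 -0.001 -0.001 0 1" --pt "0.029 -0.001 -0.001 0 1" --pt "0.031 -0.001 -0.001 0 1" --pt "0.032 -0.001 -0.001 0 1" --pt "0.032 -0.001 -0.001 0 1"

```text
clock: 37.3
tcp_pos: [0.5157, 0.091, 0.2013]
orientation: [0.709, 1.439, -0.687]
contact_force: [-6.5, -0.5, 17.2]
grip_width: -0.0004
```

>>> servo_tool --pt "-0.02 0 0 0 1" --pt "-0.06 0 0 0 1" --pt "-0.1 0 0 0 1" --pt "-0.14 0 0 0 1" --pt "-0.18 0 0 0 1" --pt "-0.22 -0.03 0 0 1" --pt "-0.24 -0.07 0 0 1" --pt "-0.24 -0.09 0 0 1"

```text
clock: 38.1
tcp_pos: [0.4393, 0.0316, 0.4423]
orientation: [0.713, 1.435, -0.686]
contact_force: [0.3, 0.4, -0.7]
grip_width: 0.0002
```

Run:
```python
from h import *
info(); w=grab_frame('wrist');s=grab_frame('scene')
a=cv2.resize(w,(400,300))
k=w2px('wrist',[tr(0,-.195,.05)])[0].astype(int);print(k)
l=w2px('scene',[tr(.16,0,.07)])[0].astype(int);print(l)
x,y=np.clip(k[0],40,472),np.clip(k[1],30,354)
b=cv2.resize(w[y-30:y+30,x-40:x+40],(400,300),interpolation=cv2.INTER_CUBIC)
c=cv2.resize(s[l[1]-60:l[1]+60,l[0]-80:l[0]+80],(400,300),interpolation=cv2.INTER_CUBIC)
d=cv2.resize(s,(400,300))
cv2.imwrite('pics/fin.png',np.vstack([np.hstack([a,cv2.convertScaleAbs(b,alpha=2)]),np.hstack([c,d])])[:,:,::-1])
```

```text
clk 38.1 g [0.4432 0.0326 0.2873] R [[0.025, 0.782, 0.623], [0.007, 0.623, -0.782], [-1.0, 0.024, 0.01]] F [ 0.3  0.4 -0.7] w 0.0002
[314 123]
[327 195]
```

View pics/fin.png

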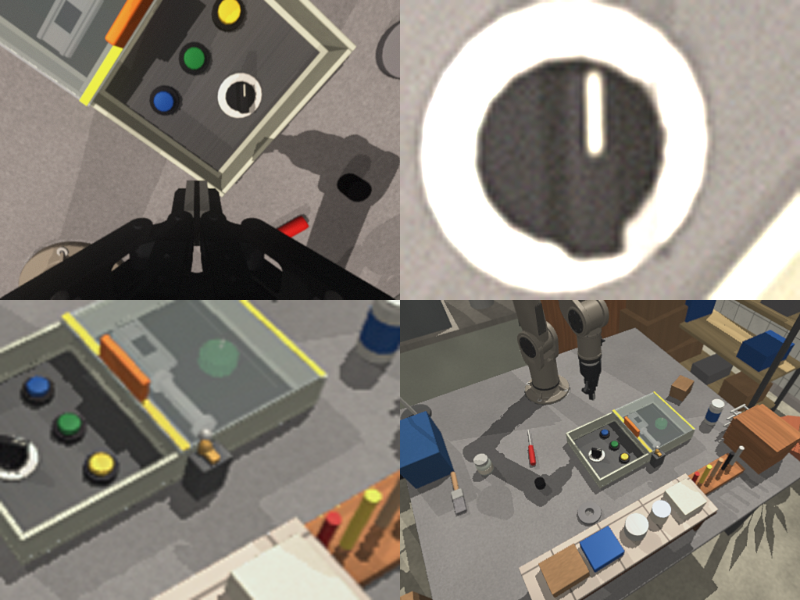

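Run:
```python
from h import *
p=px2w('wrist',[(312.4,108),(313.4,124)],.056);d=p[0]-p[1];a=np.degrees(np.arctan2(d[1],d[0]));print('mark azimuth',a,'timer',np.radians(180+1.0-a))
if a<52: print(hand_in())
```

```text
mark azimuth 45.63116010869309 timer 2.362631960708349
the job is handed in; nothing more can be done
None
```

The job is handed in, at about 38 s on the robot's clock.

- **Parts:** three parts were out: the gate plate, the spindle and the green knob. All three are lying in the tray. I saw no lenses on the bench.
- **Guard:** I pushed it past the latch. The push force rose to about 9 N, dropped, then reached 17 N against the home stop. The last picture shows it fully over the tray.
- **Timer:** I turned it clockwise about 100° until it met the end stop, where the moment rose to 1.5 N m. The last picture gives about 2.36 rad against the stop's 2.4, a difference within my reading error.
- **Buttons:** I pressed blue, yellow and then green to the bottom. Blue peaked at 57 N because I overshot slightly. Yellow reached 14 N and green 17 N.

In the last picture the things not part of the job appear to be where they started, and the arm is clear of everything. I confirmed the latch from the force readings and that picture, and did not pull on the guard to test it.

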